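Weigh a parts tray on the sprung bench scale

ROBOT

A 6-joint arm with a two-finger parallel gripper is mounted at the origin on the work surface. World frame = base frame: x ahead of the robot, y to its left, z up, the work surface at z = 0. Lengths are in mm, angles in rad, forces in N, time in s.
With the tool pointing down it reaches from about 350 to 775 mm from the base axis. Payload 7.3 kg.
Tool frame: the origin (TCP) lies between the finger pads; the fingertips stand 25 mm ahead of it and the grasp point (between the pads) lies 6 mm ahead of it; z points along the fingers, y is the direction in which the jaws open and shut (so a half turn about z gives the same grasp; the last joint's range is limited). The gripper opens to 92 mm and grips with 3 to 60 N. Pads are 19 mm wide; open, the fingers measure 130 mm over their backs; the gripper's body (75 mm by 190 mm) begins 47 mm behind the grasp point.
Start: joints at [-1.352, 0.342, 1.524, -0, 1.275, -0.146], TCP at [187.323, -490.462, 251.741] pointing down, gripper open.
Joint ranges: [-2.53, 2.53], [-0.77, 2.02], [0.04, 2.7], [-1, 4.14], [0.28, 2.66], [-3.11, 3.11]. Speed limits (rad/s): [2.57, 2.57, 3.14, 3.14, 3.14, 3.14].

INTERFACE

Orientations are given as [roll, pitch, yaw] about the fixed x, y, z axes, in that order (R = Rz(yaw) Ry(pitch) Rx(roll)).
In Python, from plant import get_obs, capture, calibration, close_job gives the robot as it stands. The module is installed in compiled form; this text tells all that it offers.
- The arm moves only by the shell command python3 -m jog 'ROWS'. ROWS is JSON, one flat list of numbers, 5 for each row, row after row: the closure, from 0 (fully open) to 1 (shut), then the shift along the tool's x, y, z in mm, then the turn about the tool's z in degrees. In form: [fingers, tx, ty, tz, yaw, fingers, tx, ty, tz, yaw, ...]. A call has 1 to 5 rows; each row shifts and turns the pose as measured when the row begins, along the tool's axes as they then stand; what a row does not reach is not made up. A row lasts 1/10 s, in which the tool goes at most 50 mm and 8.59 degrees, less where a joint would pass 70% of its speed; a pose out of reach is approached as far as the arm can. A call is refused whole if a number of a shift passes 50 or a number of a turn 8.59, either way. A call with a gripper value outside its range is refused whole. The fingers move at their own pace and stop on an object; the grip force is fixed at half the most. Time passes only in rows, so rows that do not move let the fingers close. It gives the time, the measured TCP pose, the force and the opening at its end, in the units of the state.
- get_obs(): the state, without advancing time (a new reading comes with each control period).
- capture(name): name is "scene" or "top" or "wrist"; returns (picture, depth): 400x640x3 uint8, red, green, blue; 400x640 float32, mm along the optical axis (not along the pixel's ray), 0 where there is no reading.
- calibration(name): a dict with "fovy" (degrees; the focal length in pixels is half the picture's height over the tangent of half this angle, whatever the lens; pixels are square), "cx", "cy" (the principal point, pixels), "R" (3x3) and "t" (3): a world point X has camera coordinates R X + t. Camera axes: x right, y down, z forward; pixel columns grow to the right and rows downward; lengths in mm; the calibration is good to about 2 mm. The wrist camera is an equidistant fisheye: a pixel r from the principal point sees the ray r / f radians off the axis. A picture is of the moment at which its call begins: read the wrist's pose just before it. calibration takes no time and is no camera call; for the wrist camera it gives the pose at the moment of the call.
- close_job(): hands the job in, once; it reports no verdict.
The state is a dict: "time": time; "joint_positions": joint angles; "dq": joint speeds; "tau": joint torques, N m; "tool_pos": TCP position; "tcp_rot": TCP orientation; "contact_force": force on the tool from outside, world axes, zero at the start; "moment": the same for the moment, N m; "grip_width": finger opening in mm.
Only numpy, scipy, OpenCV 4.12 (cv2) and the standard library are available. Lean on these libraries where they do the work, as an engineer would, in place of code of your own. Each camera call takes 0.05 s, during which the arm holds its last target.

TASK

Weigh the loaded rectangular parts tray (not the round pail): pick it up by the bar of its handle, keep it upright, and hang the bar in both hooks of the spring scale. Let it down slowly, so that the pointer sinks without a jerk or a bounce as the spring takes the weight, then let go and leave the tray hanging still.

Things in the scene. Friction and masses are not known exactly. Their poses are not given: they have to be found in the camera images.
- tray_bar (a point): Middle of the handle bar (grasp here) of the rectangular blue metal tray of fittings; tray 110 (x) x 175 (y) x 55 mm high, 0.5 to 0.7 kg. The round steel bar, 10 mm thick, runs along y, 166 mm between its two uprights, 145 mm above the tray's underside; z up. Pinched across the bar, the tray hangs level and can swing about it. The round pail (110 mm high with its curved handle) is not part of the job.
- scale_seat (a point): Where the middle of the tray's bar lies when hung, bar along y (either way round), z up; moves with the hooks. Two 8 mm wire hooks at y = -45 and +45 mm, free between. Each is a trough open upward: flat bottom 18 mm wide (wire axis 9 mm below this point), sides sloping out to 54 mm apart at the top, wire reaching 29 mm above this point. Bar comes in from above, or over the lips from -x.
- scale_stand: Grey spring scale, fixed; origin on the bench below the hooks, same axes as the seat. Column 50 x 64 mm, 280 mm high, its face at x = 140 mm; the hook wires run back to it along x, level with the hooks' tops, joined by a cross bar at x = 124 mm. Base plate beneath the column, 16 mm high, and two flat feet 12 mm high under the hooks. White plates with black pointers on both cheeks.
- scale (a joint): Sinking of hooks and pointer in m: 0 empty, growing downward, end stop 0.055. Spring 200 N/m, damped: the hung tray settles at 0.024 to 0.035, its weight / 200. Let go when the hooks have barely sunk, the tray drops and the pointer jerks; pressed well past the resting point and let go, it springs up.

How it is judged:
By the outcome, as a careful person would: the job done as asked, in the order asked, and still so for the second after the job is handed in, with the robot touching nothing.
It also fails if it takes over 54 s, if anything falls off the work surface, if the arm or the gripper's body presses on something with over 40 N, if the wrist force passes 120 N, or if a joint passes its speed limit or range.

## Working session

There is one attempt and no reset: what is moved stays moved. The work goes in short steps, Python scripts to look and compute and a shell command to move; the robot and the scene stay as the last step left them, time stands still between calls to the robot, and variables do not carry over. Pictures are saved under pics/ and viewed, and the job is handed in when it is done.

```bash
mkdir -p pics; ls; python3 - <<'E'
from plant import *
import cv2,numpy as np
o=get_obs();print(o)
for n in ["scene","top"]:
    p,d=capture(n);cv2.imwrite(f"pics/{n}0.png",p[:,:,::-1]);np.save(f"pics/{n}0d.npy",d)
    c=calibration(n);print(n,c)
E
```

```text
pics
{'time': 0.0, 'joint_positions': array([-1.35198036e+00,  3.42735303e-01,  1.52501224e+00, -1.23617441e-05,
        1.27539615e+00, -1.45962123e-01]), 'dq': array([ 2.98247084e-04,  1.60108102e-03, -7.06189249e-04,  7.67504565e-04,
        1.26735545e-03,  1.07487543e-05]), 'tau': array([ 1.15196026e-04, -4.31242847e+01, -2.44220245e+01,  7.17799016e-02,
        5.58531994e-02, -1.25685765e-04]), 'tool_pos': array([ 187.24519903, -490.08100985,  251.04007018]), 'tcp_rot': array([-3.14005638e+00, -2.13896251e-04,  3.64781533e-01]), 'contact_force': array([-0.23414209, -1.07946326,  0.44643572]), 'moment': array([ 0.01280562, -0.01865727, -0.00588758]), 'grip_width': 91.91709751161525}
scene {'fovy': 51.89871407191634, 'cx': 329.5554707637188, 'cy': 198.15088269912945, 'R': array([[-0.98411015, -0.1773401 ,  0.00881523],
       [-0.15587483,  0.83908607, -0.52118864],
       [ 0.08503091, -0.5142811 , -0.85339598]]), 't': array([483.04525823, 222.15754851, 843.28242393])}
top {'fovy': 44.3613742682302, 'cx': 314.7774598773081, 'cy': 190.63027608252492, 'R': array([[ 0.01443192, -0.99988726,  0.00414475],
       [-0.98790967, -0.0148987 , -0.15431304],
       [ 0.15435739, -0.00186761, -0.98801331]]), 't': array([ -85.52582045,  548.08815027, 1294.11434589])}
```

View pics/scene0.png

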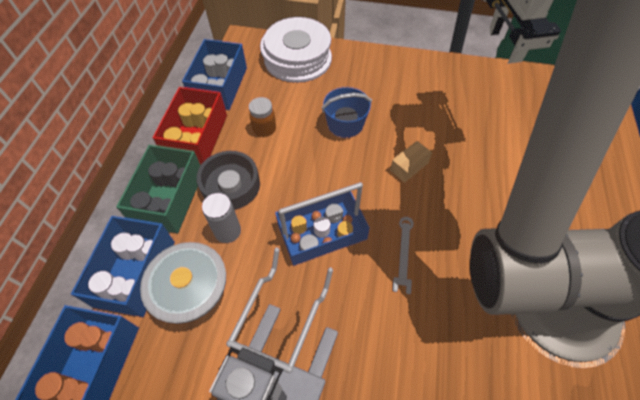

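View pics/top0.png

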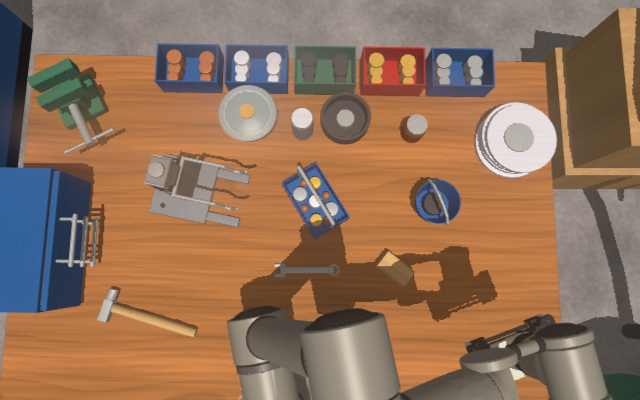

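The scene view shows the tray at about (322,225), with the scale below it, column near (270,380) and hook tips near (276,255) and (328,272). In the top view the tray is at (316,200), the hooks reach right from the column at about (165,175), and the pail is at (437,200). Next I'll zoom in.

```bash
python3 - <<'E'
import cv2,numpy as np
p=cv2.imread("pics/top0.png");cv2.imwrite("pics/topz.png",cv2.resize(p[130:250,135:365],None,fx=3.45,fy=3.45,interpolation=2))
p=cv2.imread("pics/scene0.png");cv2.imwrite("pics/scz.png",cv2.resize(p[170:400,200:400],None,fx=2.6,fy=2.6,interpolation=2))
d=np.load("pics/top0d.npy");np.set_printoptions(linewidth=250)
print(d[160:215:4,285:350:4].astype(int))
print(d[145:230:4,140:260:5].astype(int))
E
```

```text
[[1389 1393 1392 1398 1391 1392 1392 1397 1391 1394 1391 1387 1392 1386 1394 1394 1395]
 [1388 1386 1389 1389 1390 1389 1396 1334 1391 1396 1385 1393 1390 1392 1388 1391 1389]
 [1391 1387 1391 1237 1237 1331 1343 1381 1356 1387 1389 1391 1393 1390 1391 1382 1385]
 [1391 1387 1387 1309 1236 1373 1386 1383 1381 1334 1387 1384 1392 1388 1389 1387 1383]
 [   0 1390 1326 1358 1383 1235 1383 1377 1381 1374 1389 1385 1389 1389 1387 1383 1382]
 [1329 1346 1375 1377 1360 1229 1352 1347 1354 1382 1344 1384 1381 1378 1392 1386 1385]
 [1364 1375 1375 1377 1360 1354 1225 1349 1349 1378 1377 1326 1384 1381 1382 1380 1384]
 [1325 1380 1377 1351 1356 1381 1228 1232 1366 1378 1382 1354 1382 1379 1377 1381 1378]
 [1380 1378 1355 1357 1350 1354 1369 1227 1377 1377 1355 1384 1324 1377 1379 1380 1379]
 [1375 1324 1355 1347 1347 1350 1372 1332 1226 1371 1358 1359 1365 1371 1377 1375 1379]
 [1376 1375 1375 1349    0 1372 1334 1333 1226 1336 1373 1373 1368 1337 1375 1377 1373]
 [1372 1377 1373 1370 1371 1370 1364 1336 1334 1224 1349 1351 1347 1370 1317 1372 1375]
 [1373 1371 1376 1315 1347 1345 1367 1368 13
[... 2139 characters left out ...]
357 1354 1356 1353 1351 1353 1353 1366 1373 1369 1372 1158 1126 1373 1371 1367 1370]
 [1366 1368 1369 1365 1353 1356 1353 1353 1347 1353 1346 1352 1352 1348 1357 1362 1365 1363 1367 1369 1368 1371 1370 1371]
 [1367 1369 1364 1368 1361 1366 1366 1352 1355 1341 1349 1352 1347 1352 1358 1355 1352 1357 1353 1354 1369 1367 1367 1368]
 [1361 1360 1363 1365 1363 1364 1368 1372 1365 1361 1367 1345 1349 1357 1357 1347 1356 1348 1351 1356 1364 1366 1370 1365]
 [1364 1364 1366 1360 1360 1363 1359 1359 1362 1360 1362 1362 1365 1363 1362 1366 1362 1365 1352 1347 1364 1363 1360 1364]
 [1360 1359 1361 1359 1360 1358 1361 1358 1359 1359 1359 1361 1360 1362 1362 1359 1363 1364 1360 1365 1364 1358 1362 1359]]
```

View pics/topz.png

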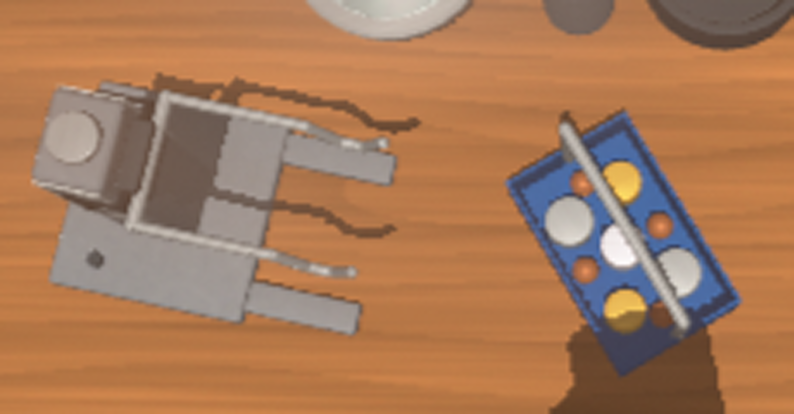

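View pics/scz.png

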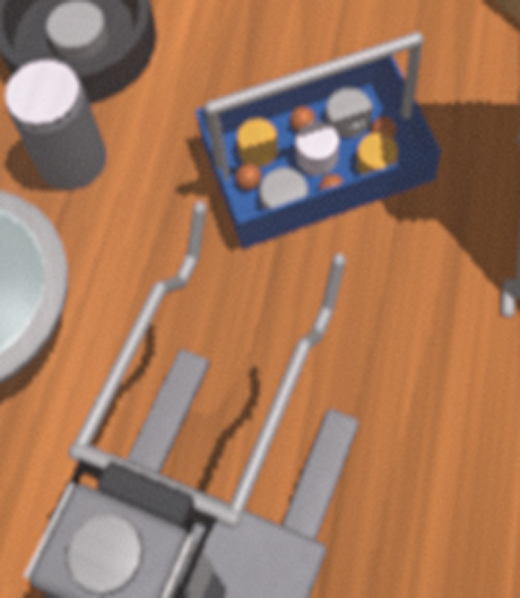

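```bash
cat > h.py <<'E'
import numpy as np
from plant import calibration
def cam(n):
    c=calibration(n);c['f']=200/np.tan(np.radians(c['fovy']/2));c['R']=np.array(c['R']);c['t']=np.array(c['t']);return c
def pts(c,u,v,d):
    u=np.asarray(u,float);v=np.asarray(v,float)
    P=np.stack([(u-c['cx'])/c['f']*d,(v-c['cy'])/c['f']*d,d*np.ones_like(u)],-1)
    return (P-c['t'])@c['R']
def plane(c,u,v,z):
    r=np.array([(u-c['cx'])/c['f'],(v-c['cy'])/c['f'],1.])@c['R'];o=-c['R'].T@c['t']
    return o+r*(z-o[2])/r[2]
def proj(c,X):
    q=c['R']@np.asarray(X)+c['t'];return q[:2]/q[2]*c['f']+[c['cx'],c['cy']]
E
python3 - <<'E'
from h import *
np.set_printoptions(precision=1,suppress=True,linewidth=200)
s=3.45;Z=lambda u,v:(135+u/s,130+v/s)
c=cam("top");d=np.load("pics/top0d.npy")
for n,(u,v),z in [("barA",(568,128),148),("barB",(684,326),148)]: print(n,plane(c,*Z(u,v),z))
print("feet");
for q in [(290,135),(397,158),(393,184),(283,165),(249,284),(361,305),(357,333),(243,318)]: print(plane(c,*Z(*q),12))
# wires
vv,uu=np.mgrid[145:225,150:255];X=pts(c,uu.ravel(),vv.ravel(),d[145:225,150:255].ravel())
for zz in [(215,300),(150,300)]:
  pass
m=(X[:,2]>150)
A=np.c_[X,uu.ravel(),vv.ravel()][m]
A=A[A[:,3]>183]
print(A[np.argsort(A[:,3])][:].astype(int)[::2])
vv,uu=np.mgrid[160:230,290:340];X=pts(c,uu.ravel(),vv.ravel(),d[160:230,290:340].ravel())
m=(X[:,2]>115)&(X[:,2]<170);B=X[m];
mu=B.mean(0);U,S,V=np.linalg.svd(B[:,:2]-mu[:2]);t=(B[:,:2]-mu[:2])@V[0]
print("bar",mu,V[0],t.min(),t.max(),np.polyfit(t,B[:,2],1),len(B),mu[:2]+V[0]*(t.min()+t.max())/2, np.degrees(np.arctan2(*V[0][::-1])))
# scene
c2=cam("scene");
for u,v in[(211,105),(418,40)]: print("scenebar",plane(c2,200+u/2.6,170+v/2.6,148))
E
```

```text
barA [592.4 -38.1 148. ]
barB [ 448.5 -124.3  148. ]
feet
[611.1 191.9  12. ]
[593.4 104.3  12. ]
[571.9 106.8  12. ]
[586.2 196.5  12. ]
[488.9 219.3  12. ]
[473.3 128.9  12. ]
[450.8 131.3  12. ]
[461.5 222.8  12. ]
[[ 589  228  245  184  158]
 [ 585  229  242  184  160]
 [ 500  224  243  184  196]
 ...
 [ 342  -74 1363  247  181]
 [ 342  -74 1363  248  186]
 [ 342  -74 1363  251  148]]
bar [521.7 -78.8 149.1] [-0.8 -0.5] -87.7855920585748 86.20280795142571 [ -0.  149.1] 279 [522.4 -78.4] -148.09445714002558
scenebar [592.4 -34.9 148. ]
scenebar [ 450.7 -119.4  148. ]
```

```bash

python3 - <<'E'
from h import *
np.set_printoptions(precision=1,suppress=True,linewidth=200)
c=cam("top");d=np.load("pics/top0d.npy")
vv,uu=np.mgrid[145:225,150:255];dd=d[145:225,150:255].ravel();X=pts(c,uu.ravel(),vv.ravel(),dd)
m=(X[:,2]>165)&(dd>0)&(uu.ravel()>179);B=X[m]
# scale axes: wires' direction approx
for far in (0,1):
  W=B[(B[:,0]>540)==far]; a=W[(W[:,2]>232)&(W[:,1]<222)]
  k=np.polyfit(a[:,1],a[:,0],1);print("wire",far,len(a),k,np.degrees(np.arctan(k[0])),a[:,2].mean(),a[:,1].min(),a[:,1].max())
  i=np.argsort(W[:,1]);print(W[i][:40].astype(int).tolist())
E
```

```text
wire 0 130 [  0.2 453.4] 11.331236556789444 243.25716594429608 100.90886461617937 221.97545377861013
[[474, 100, 243], [477, 100, 243], [472, 101, 241], [470, 102, 244], [476, 103, 245], [472, 103, 243], [474, 103, 244], [472, 105, 243], [474, 105, 242], [477, 106, 236], [471, 107, 233], [475, 108, 239], [473, 108, 236], [478, 109, 231], [471, 110, 228], [475, 111, 233], [478, 112, 229], [474, 112, 227], [472, 113, 222], [474, 115, 225], [477, 115, 223], [472, 116, 219], [479, 116, 220], [477, 118, 220], [480, 119, 214], [473, 120, 211], [475, 122, 211], [478, 122, 210], [480, 122, 210], [476, 124, 210], [478, 125, 208], [477, 126, 214], [476, 127, 209], [481, 127, 208], [480, 129, 210], [476, 129, 208], [478, 130, 208], [483, 130, 206], [478, 131, 211], [476, 132, 210]]
wire 1 156 [  0.2 544.9] 11.330207287222406 243.35854101017446 82.02365217939487 221.4472527041365
[[562, 82, 237], [563, 83, 247], [559, 83, 244], [561, 83, 243], [563, 85, 247], [558, 85, 245], [561, 85, 243], [559, 88, 242], [564, 88, 241], [562, 88, 240], [563, 91, 236], [565, 91, 235], [561, 91, 233], [559, 92, 227], [563, 94, 234], [561, 94, 230], [566, 94, 229], [560, 95, 222], [564, 97, 227], [563, 98, 221], [562, 99, 215], [563, 100, 222], [561, 101, 216], [566, 101, 218], [564, 103, 216], [567, 104, 214], [562, 104, 212], [564, 106, 213], [567, 106, 212], [562, 107, 210], [571, 108, 204], [565, 109, 212], [568, 110, 208], [563, 110, 206], [571, 110, 204], [570, 112, 210], [568, 112, 208], [566, 112, 205], [566, 113, 214], [565, 114, 209]]
```

```bash

python3 - <<'E'
from h import *
np.set_printoptions(precision=1,suppress=True,linewidth=200)
c=cam("top");d=np.load("pics/top0d.npy")
a=np.radians(78.67);ex=np.array([np.cos(a),np.sin(a),0]);ey=np.array([-ex[1],ex[0],0])
vv,uu=np.mgrid[145:225,150:255];dd=d[145:225,150:255].ravel();X=pts(c,uu.ravel(),vv.ravel(),dd)
m=(X[:,2]>195)&(dd>0)&(uu.ravel()>179);B=X[m]
Y=B@ey;S=B@ex
for far in (0,1):
  w=(B[:,0]>540)==far; s=S[w];z=B[w,2]; y=Y[w];k=(z>232)&(s<320)
  print("y med",np.median(y[k]),np.mean(y[k]), (y[k].min()+y[k].max())/2)
  print([(int(q),round(float(np.median(z[abs(s-q)<1.5])),1)) for q in np.arange(s.min(),s.min()+75,3) if (abs(s-q)<1.5).any()])
E
```

```text
y med -444.53592400962 -444.5665262630406 -444.75145585180775
[(192, 244.0), (195, 243.9), (198, 236.7), (201, 234.0), (204, 228.7), (207, 222.2), (210, 215.8), (213, 211.8), (216, 210.3), (219, 209.4), (222, 209.6), (225, 210.0), (228, 209.4), (231, 216.2), (234, 220.1), (237, 223.5), (240, 232.5), (243, 235.7), (246, 242.8), (249, 242.0), (252, 243.8), (255, 243.0), (258, 244.9), (261, 244.8), (264, 243.8)]
y med -534.0654622808413 -534.2484323397376 -534.5351357198351
[(191, 243.8), (194, 245.3), (197, 242.0), (200, 234.6), (203, 229.8), (206, 224.5), (209, 217.0), (212, 215.9), (215, 212.8), (218, 207.4), (221, 207.3), (224, 209.9), (227, 208.8), (230, 212.3), (233, 219.1), (236, 223.4), (239, 229.5), (242, 235.6), (245, 240.9), (248, 244.2), (251, 242.9), (254, 243.1), (257, 245.4), (260, 244.2), (263, 244.5)]
```

```bash
cat > g.py <<'E'
import sys
from h import *
from plant import get_obs
from scipy.spatial.transform import Rotation as Ro
# args: bar target x y z(grasp point) yawdeg
def st():
    o=get_obs();R=Ro.from_euler('xyz',o['tcp_rot']).as_matrix();p=np.array(o['tool_pos']);return o,R,p
if __name__=="__main__":
    np.set_printoptions(precision=1,suppress=True)
    o,R,p=st();g=p+R[:,2]*6
    x,y,z,w=map(float,sys.argv[1:5])
    yaw=np.degrees(np.arctan2(R[1,0],R[0,0]))
    print("t",round(o['time'],2),"g",g,"yaw",round(yaw,2),"tilt",np.degrees(np.arccos(-R[2,2])),"F",o['contact_force'],"grip",round(o['grip_width'],1),"q",o['joint_positions'])
    print("tool shift",R.T@(np.array([x,y,z])-g),"turn",-(w-yaw))
E
python3 g.py 521.5 -78.5 245 31.9
```

```text
t 0.1 g [ 187.2 -490.1  245.1] yaw 20.9 tilt 0.07784019016881834 F [-0.3 -0.5  0.4] grip 91.9 q [-1.4  0.3  1.5 -0.   1.3 -0.1]
tool shift [ 459.1 -265.3    0.6] turn -11.000517408587381
```

```bash
python3 -m jog '[0,20,-12,-4,0, 0,34,-20,-2,0, 0,36,-21,0,0, 0,36,-21,0,0, 0,36,-21,0,0]'; python3 -m jog '[0,36,-21,0,0, 0,36,-21,0,0, 0,36,-21,0,0, 0,36,-21,0,0, 0,36,-21,0,0]'; python3 g.py 521.5 -78.5 245 31.9
```

```text
time: 0.6
tool_pos: [305.1, -342.1, 254.9]
tcp_rot: [-3.137, 0.001, 0.356]
contact_force: [0.4, 0.3, 0.4]
grip_width: 91.4
time: 1.1
tool_pos: [440.7, -173.1, 254.3]
tcp_rot: [-3.135, 0.002, 0.354]
contact_force: [0.0, -0.3, 0.4]
grip_width: 91.7
t 1.1 g [ 440.7 -173.1  248.3] yaw 20.3 tilt 0.4039275333155122 F [ 0.  -0.3  0.4] grip 91.7 q [-0.5  0.2  1.6  0.   1.2  0.7]
tool shift [108.6 -60.6   3.5] turn -11.595973214696812
```

```bash
python3 -m jog '[0,34,-20,0,-3, 0,34,-18,0,-3, 0,24,-10,0,-3, 0,8,-4,0,-3, 0,0,0,0,0]'; python3 g.py 521.5 -78.5 245 31.9
python3 - <<'E'
from plant import *
import cv2
for n in ["wrist","top"]:
    p,d=capture(n);cv2.imwrite(f"pics/{n}1.png",p[:,:,::-1])
E
```

```text
time: 1.6
tool_pos: [515.7, -76.0, 252.6]
tcp_rot: [-3.131, 0.001, 0.579]
contact_force: [-0.0, 0.1, 0.7]
grip_width: 92.0
t 1.6 g [515.7 -75.9 246.6] yaw 33.17 tilt 0.5934241091648417 F [-0.   0.1  0.7] grip 92.0 q [-0.3  0.3  1.5  0.   1.3  0.7]
tool shift [3.4 5.4 1.5] turn 1.2683052873172755
```

View pics/wrist1.png

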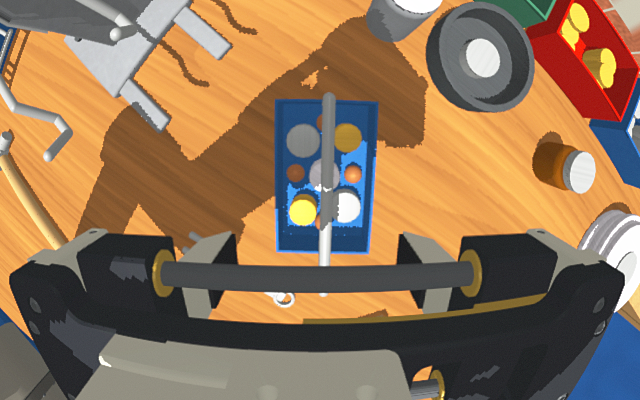

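The bar runs from (328,97) to (323,293) in the wrist view, between the open fingers. I'll ray-cast it to cross-check the top view.

```bash
cat >> h.py <<'E'
def wray(c,u,v):
    x,y=u-c['cx'],v-c['cy'];r=np.hypot(x,y);th=r/c['f'];k=np.array([np.sin(th)*x/r,np.sin(th)*y/r,np.cos(th)])
    return -c['R'].T@c['t'],k@c['R']
def wplane(c,u,v,z):
    o,r=wray(c,u,v);return o+r*(z-o[2])/r[2]
E
python3 - <<'E'
from h import *
c=cam("wrist")
A=wplane(c,328,97,145);B=wplane(c,323,293,145);print(A,B,(A+B)/2,np.linalg.norm(A-B),np.degrees(np.arctan2(*(A-B)[[1,0]])))
E
python3 g.py 521.5 -78.5 245 31.9
```

```text
[592.92358469 -35.40664925 145.        ] [ 448.30676999 -125.7264225   145.        ] [520.61517734 -80.56653588 145.        ] 170.50420679018956 31.986651156548856
t 1.7 g [515.  -77.2 246.7] yaw 32.97 tilt 0.5824918429372741 F [0.4 1.  0.3] grip 91.8 q [-0.3  0.3  1.5  0.   1.3  0.7]
tool shift [4.7 4.7 1.6] turn 1.0651732950560913
```

```bash
python3 -m jog '[0,4,5,8,1, 0,1,1,25,0, 0,0,0,30,0, 0,0,0,25,0, 0,0,0,10,0]'; python3 g.py 521 -79.3 144 31.9
```

```text
time: 2.2
tool_pos: [522.5, -84.3, 151.9]
tcp_rot: [-3.136, -0.001, 0.542]
contact_force: [-0.1, -0.4, 0.2]
grip_width: 91.9
t 2.2 g [522.5 -84.3 145.9] yaw 31.06 tilt 0.3082057019890428 F [-0.1 -0.4  0.2] grip 91.9 q [-0.3  0.5  1.7  0.   1.   0.7]
tool shift [ 1.3 -5.   1.9] turn -0.8377934187374265
```

```bash
python3 -m jog '[0,1,-5,2,-0.8, 0,0,0,0,0]'; python3 g.py 521 -79.3 144 31.9
```

```text
time: 2.4
tool_pos: [519.9, -80.3, 148.7]
tcp_rot: [-3.134, 0.001, 0.554]
contact_force: [-0.8, 0.4, 0.4]
grip_width: 91.8
t 2.4 g [519.9 -80.3 142.7] yaw 31.72 tilt 0.43030156009638276 F [-0.8  0.4  0.4] grip 91.8 q [-0.3  0.5  1.7  0.   1.   0.7]
tool shift [ 1.5 -0.3 -1.3] turn -0.18047593359766978
```

```bash
python3 -m jog '[0.5,1,0,-1,0, 1,0,0,0,0, 1,0,0,0,0, 1,0,0,0,0, 1,0,0,0,0]';python3 -m jog '[1,0,0,0,0, 1,0,0,0,0]'; python3 g.py 521 -79.3 144 31.9
```

```text
time: 2.9
tool_pos: [522.9, -80.4, 153.7]
tcp_rot: [-3.14, -0.004, 0.553]
contact_force: [-0.4, -0.6, 0.1]
grip_width: 56.4
time: 3.1
tool_pos: [523.0, -80.4, 154.0]
tcp_rot: [-3.14, -0.004, 0.553]
contact_force: [0.1, -0.2, -0.0]
grip_width: 40.5
t 3.1 g [523.1 -80.4 148. ] yaw 31.7 tilt 0.25523117193126565 F [ 0.1 -0.2 -0. ] grip 40.5 q [-0.3  0.4  1.7  0.   1.   0.7]
tool shift [-1.2 -2.   4. ] turn -0.20345289487589469
```

```bash
python3 -m jog '[1,-1,-2,3,0, 1,0,0,0,0, 1,0,0,0,0, 1,0,0,0,0]'; python3 g.py 521 -79.3 144 31.9
```

```text
time: 3.5
tool_pos: [520.9, -79.3, 150.6]
tcp_rot: [-3.141, -0.004, 0.553]
contact_force: [0.2, -1.3, -2.3]
grip_width: 9.2
t 3.5 g [521.  -79.3 144.6] yaw 31.7 tilt 0.23341243871632059 F [ 0.2 -1.3 -2.3] grip 9.2 q [-0.3  0.4  1.7  0.   1.   0.7]
tool shift [0.  0.1 0.6] turn -0.1961413451744285
```

```bash
python3 -m jog '[1,0,0,0,0, 1,0,0,-3,0, 1,0,0,-6,0, 1,0,0,-10,0, 1,0,0,-12,0]';python3 -m jog '[1,0,0,-14,0, 1,0,0,-14,0, 1,0,0,-14,0, 1,0,0,-14,0, 1,0,0,-12,0]'; python3 g.py 521 -79.3 262 31.9
```

```text
time: 4.0
tool_pos: [518.0, -78.5, 179.4]
tcp_rot: [-3.132, 0.003, 0.553]
contact_force: [-0.4, -0.1, -6.7]
grip_width: 8.2
time: 4.5
tool_pos: [517.0, -78.1, 252.1]
tcp_rot: [-3.13, 0.005, 0.553]
contact_force: [0.3, -0.3, -6.4]
grip_width: 9.0
t 4.5 g [517.  -78.  246.1] yaw 31.71 tilt 0.7425067306243988 F [ 0.3 -0.3 -6.4] grip 9.0 q [-0.3  0.3  1.5  0.   1.3  0.7]
tool shift [  2.7   3.  -16. ] turn -0.19296094028737798
```

```bash
python3 -m jog '[1,0,0,-6,1, 1,0,0,-5,2, 1,0,0,-3,3, 1,0,0,0,4, 1,0,0,0,4]';python3 -m jog '[1,0,0,0,4, 1,0,0,0,4, 1,0,0,0,4, 1,0,0,0,4, 1,0,0,0,4]';python3 -m jog '[1,0,0,0,4, 1,0,0,0,3, 1,0,0,0,2, 1,0,0,0,0, 1,0,0,0,0]'; python3 g.py 503.8 23 262 -11.3
```

```text
time: 5.0
tool_pos: [516.5, -77.6, 269.5]
tcp_rot: [-3.132, 0.006, 0.297]
contact_force: [-0.4, 0.2, -6.3]
grip_width: 8.8
time: 5.5
tool_pos: [514.7, -76.8, 269.2]
tcp_rot: [-3.133, 0.014, -0.071]
contact_force: [-0.5, 0.3, -6.5]
grip_width: 8.8
time: 6.0
tool_pos: [513.1, -76.1, 268.7]
tcp_rot: [-3.135, 0.02, -0.239]
contact_force: [-0.6, -0.6, -7.2]
grip_width: 8.8
t 6.0 g [513.  -76.  262.7] yaw -13.67 tilt 1.1804980842146608 F [-0.6 -0.6 -7.2] grip 8.8 q [-0.3  0.3  1.5  0.   1.3  1.5]
tool shift [-32.4 -94.    1.9] turn -2.374065025340588
```

```bash
python3 -m jog '[1,-1,-3,0,-0.8, 1,-2,-6,0,-0.8, 1,-3,-9,0,-0.8, 1,-3,-10,0,0, 1,-4,-11,0,0]';python3 -m jog '[1,-4,-11,0,0, 1,-4,-11,0,0, 1,-3,-10,0,0, 1,-3,-9,0,0, 1,-2,-6,0,0]';python3 -m jog '[1,-2,-4,0,0, 1,-1,-2,0,0, 1,0,0,0,0, 1,0,0,0,0]'; python3 g.py 503.8 23 262 -11.3
python3 - <<'E'
from plant import *
import cv2
for n in ["wrist","top","scene"]:
    p,d=capture(n);cv2.imwrite(f"pics/{n}2.png",p[:,:,::-1])
    import numpy as np;np.save(f"pics/{n}2d.npy",d)
E
```

```text
time: 6.5
tool_pos: [507.8, -32.9, 269.1]
tcp_rot: [-3.134, 0.02, -0.193]
contact_force: [0.3, 0.2, -6.5]
grip_width: 8.7
time: 7.0
tool_pos: [499.9, 22.8, 270.2]
tcp_rot: [-3.133, 0.02, -0.19]
contact_force: [0.0, 0.2, -6.6]
grip_width: 8.6
time: 7.4
tool_pos: [497.9, 30.4, 270.3]
tcp_rot: [-3.134, 0.02, -0.19]
contact_force: [0.5, -0.1, -6.9]
grip_width: 8.8
t 7.4 g [497.8  30.5 264.3] yaw -10.86 tilt 1.2095264744607357 F [ 0.5 -0.1 -6.9] grip 8.8 q [-0.1  0.3  1.5  0.   1.3  1.7]
tool shift [7.3 6.2 2.1] turn 0.44128351503820973
```

View pics/wrist2.png

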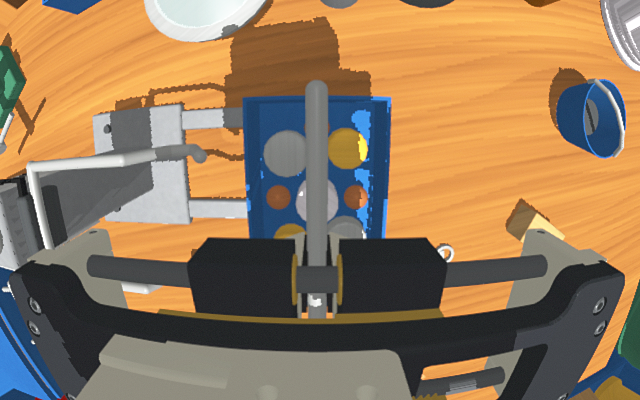

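View pics/scene2.png

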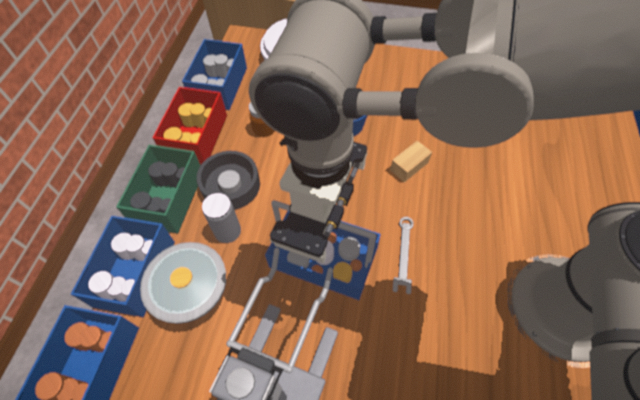

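View pics/top2.png

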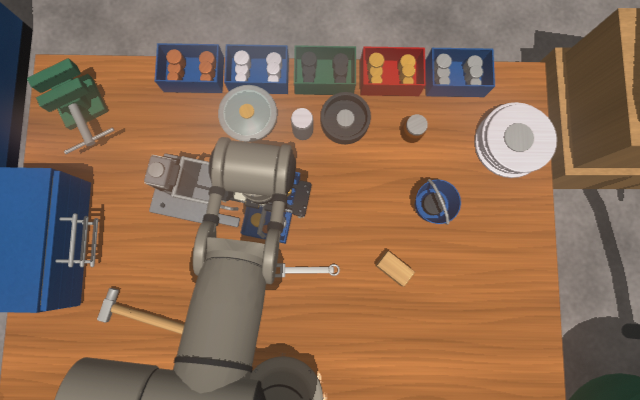

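```bash
python3 - <<'E'
from h import *
c=cam("wrist")
print("tip",wplane(c,203,157,240)); 
A=wplane(c,316,84,263);print("bar end",A)
E
python3 g.py 523.5 121.1 262 -11.3
```

```text
tip [560.72397855  83.53238635 240.        ]
bar end [583.82462552  14.71385613 263.        ]
t 7.55 g [497.8  30.4 264.3] yaw -10.87 tilt 1.217746483719775 F [-0.6  1.2 -7.1] grip 9.3 q [-0.1  0.3  1.5  0.   1.3  1.7]
tool shift [  8.2 -93.9   2.9] turn 0.42773585902548383
```

```bash
python3 -m jog '[1,1,-3,0,0.4, 1,1,-5,0,0, 1,1,-8,0,0, 1,1,-9,0,0, 1,1,-9,0,0]';python3 -m jog '[1,1,-9,0,0, 1,0,-9,0,0, 1,0,-8,0,0, 1,0,-6,0,0, 1,0,-4,0,0]';python3 -m jog '[1,0,-2,0,0, 1,0,0,0,0, 1,0,0,0,0]'; python3 g.py 523.5 121.1 262 -11.3
```

```text
time: 8.05
tool_pos: [510.5, 63.9, 270.4]
tcp_rot: [-3.134, 0.02, -0.2]
contact_force: [-1.1, 0.1, -7.0]
grip_width: 9.0
time: 8.55
tool_pos: [519.5, 104.0, 270.4]
tcp_rot: [-3.133, 0.02, -0.198]
contact_force: [0.1, -0.4, -7.2]
grip_width: 8.7
time: 8.85
tool_pos: [519.9, 106.5, 270.3]
tcp_rot: [-3.134, 0.02, -0.197]
contact_force: [0.9, 0.4, -6.5]
grip_width: 8.8
t 8.85 g [519.8 106.6 264.3] yaw -11.29 tilt 1.2525282200137449 F [ 0.9  0.4 -6.5] grip 8.8 q [0.1 0.3 1.5 0.  1.3 1.8]
tool shift [  0.9 -15.    2.4] turn 0.01208046107279337
```

```bash
python3 -m jog '[1,1,-4,0,0, 1,0,-6,0,0, 1,0,-4,0,0, 1,0,0,0,0, 1,0,0,0,0]'; python3 g.py 523.5 121.1 214.4 -11.3
python3 - <<'E'
from plant import *
import cv2
for n in ["wrist"]:
    p,d=capture(n);cv2.imwrite(f"pics/{n}3.png",p[:,:,::-1])
E
```

```text
time: 9.35
tool_pos: [524.0, 120.6, 270.5]
tcp_rot: [-3.134, 0.02, -0.198]
contact_force: [0.8, 0.9, -6.3]
grip_width: 8.9
t 9.35 g [523.9 120.7 264.5] yaw -11.35 tilt 1.2424028539903826 F [ 0.8  0.9 -6.3] grip 8.9 q [0.1 0.4 1.4 0.  1.4 1.8]
tool shift [ 0.5  0.  50.1] turn -0.050479774043951764
```

View pics/wrist3.png

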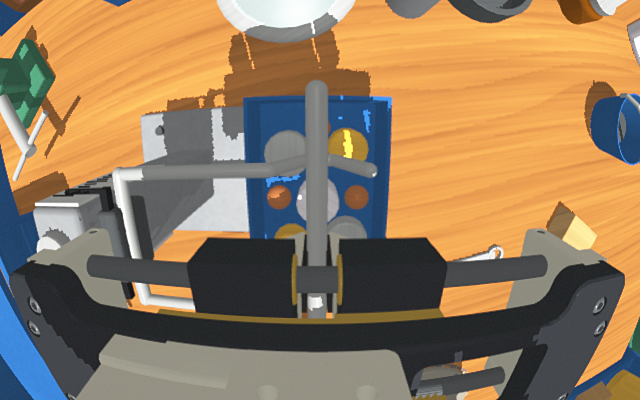

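The bar (column 317) lies across the far hook, whose tip is at (375,170) and whose descent starts near (275,169). The gripper's yaw agrees with the hooks. Now I'll lower it.

```bash
python3 -m jog '[1,0,0,4,0, 1,0,0,8,0, 1,0,0,8,0, 1,0,0,8,0, 1,0,0,5,0]';python3 -m jog '[1,0,0,3,0, 1,0,0,0,0, 1,0,0,0,0]'; python3 g.py 523.5 121.1 214.4 -11.3
```

```text
time: 9.9
tool_pos: [523.2, 120.5, 234.8]
tcp_rot: [-3.134, 0.02, -0.199]
contact_force: [-0.3, 0.3, -6.7]
grip_width: 8.9
time: 10.2
tool_pos: [522.7, 120.5, 230.2]
tcp_rot: [-3.134, 0.022, -0.199]
contact_force: [0.2, 0.3, -6.0]
grip_width: 8.9
t 10.2 g [522.6 120.6 224.2] yaw -11.39 tilt 1.3461700116760897 F [ 0.2  0.3 -6. ] grip 8.9 q [0.1 0.4 1.5 0.  1.3 1.8]
tool shift [ 1.  -0.6  9.8] turn -0.09056143023799024
```

```bash
python3 -m jog '[1,0,0,2,0, 1,0,0,2,0, 1,0,0,2,0, 1,0,0,2,0, 1,0,0,2,0]';python3 g.py 523.5 121.1 214.4 -11.3;python3 -m jog '[1,0,0,1.5,0, 1,0,0,1.5,0, 1,0,0,1.5,0, 1,0,0,1.5,0, 1,0,0,1.5,0]'; python3 g.py 523.5 121.1 181.5 -11.3
```

```text
time: 10.7
tool_pos: [523.2, 120.7, 220.6]
tcp_rot: [-3.134, 0.02, -0.199]
contact_force: [-1.0, -0.2, -6.3]
grip_width: 8.6
t 10.7 g [523.1 120.7 214.6] yaw -11.39 tilt 1.218696604776908 F [-1.  -0.2 -6.3] grip 8.6 q [0.1 0.4 1.5 0.  1.2 1.8]
tool shift [ 0.4 -0.4  0.2] turn -0.08859035239411028
time: 11.2
tool_pos: [523.2, 120.7, 212.8]
tcp_rot: [-3.134, 0.019, -0.199]
contact_force: [-0.4, -0.2, -5.3]
grip_width: 9.2
t 11.2 g [523.1 120.8 206.8] yaw -11.39 tilt 1.1842342026285697 F [-0.4 -0.2 -5.3] grip 9.2 q [0.1 0.4 1.5 0.  1.2 1.8]
tool shift [ 0.9 -0.2 25.3] turn -0.08769606849427625
```

```bash
python3 -m jog '[1,0,0,1.5,0, 1,0,0,1.5,0, 1,0,0,1.5,0, 1,0,0,1.5,0, 1,0,0,1.5,0]';python3 -m jog '[1,0,0,1.5,0, 1,0,0,1.5,0, 1,0,0,1.5,0, 1,0,0,1.5,0, 1,0,0,1.5,0]'; python3 -m jog '[1,0,0,1,0, 1,0,0,1,0, 1,0,0,1,0, 1,0,0,0,0, 1,0,0,0,0]'; python3 g.py 523.5 121.1 181.5 -11.3
```

```text
time: 11.7
tool_pos: [523.2, 120.8, 205.4]
tcp_rot: [-3.134, 0.018, -0.199]
contact_force: [-0.9, -0.8, -3.4]
grip_width: 9.1
time: 12.2
tool_pos: [523.2, 120.8, 197.8]
tcp_rot: [-3.134, 0.017, -0.199]
contact_force: [-1.9, -0.4, -2.0]
grip_width: 8.9
time: 12.7
tool_pos: [523.1, 120.8, 194.8]
tcp_rot: [-3.134, 0.017, -0.199]
contact_force: [-1.7, -0.8, -0.9]
grip_width: 8.6
t 12.7 g [523.1 120.9 188.8] yaw -11.39 tilt 1.078738095819294 F [-1.7 -0.8 -0.9] grip 8.6 q [0.1 0.4 1.6 0.  1.2 1.8]
tool shift [ 0.5 -0.3  7.3] turn -0.08844353532133731
```

```bash
for i in 1 2; do python3 -m jog '[1,0,0,1,0, 1,0,0,1,0, 1,0,0,0,0]'|grep -E "pos|cont"; for k in 1 2 3 4 ; do python3 -m jog '[1,0,0,0,0]'|grep -E "pos|cont"; done; echo; done
```

```text
tool_pos: [523.2, 120.8, 192.8]
contact_force: [-1.7, -0.8, -1.5]
tool_pos: [523.1, 120.8, 192.9]
contact_force: [-1.0, 0.2, -1.2]
tool_pos: [523.2, 120.8, 192.9]
contact_force: [-2.2, -1.4, -1.2]
tool_pos: [523.1, 120.8, 192.9]
contact_force: [-1.9, -0.8, -1.6]
tool_pos: [523.2, 120.8, 193.0]
contact_force: [-2.1, 0.2, -1.8]

tool_pos: [523.2, 120.8, 190.9]
contact_force: [-1.7, -0.9, -1.2]
tool_pos: [523.2, 120.8, 190.9]
contact_force: [-1.5, -0.5, -1.2]
tool_pos: [523.2, 120.8, 190.9]
contact_force: [-1.5, -0.9, -0.1]
tool_pos: [523.2, 120.8, 190.9]
contact_force: [-1.7, -0.8, -0.4]
tool_pos: [523.1, 120.8, 190.9]
contact_force: [-1.8, -1.0, -0.3]
```

```bash
python3 -m jog '[1,0,0,1,0, 1,0,0,1,0, 1,0,0,1,0, 1,0,0,1,0, 1,0,0,0,0]'|grep -E "pos|cont"; for k in 1 2 3 4 5 6; do python3 -m jog '[1,0,0,0,0]'|grep -E "time|pos|cont"; done
python3 - <<'E'
from plant import *
import cv2
for n in ["scene","top","wrist"]:
    p,d=capture(n);cv2.imwrite(f"pics/{n}4.png",p[:,:,::-1])
p=cv2.imread("pics/scene4.png");cv2.imwrite("pics/scz4.png",cv2.resize(p[170:400,180:400],None,fx=2.6,fy=2.6,interpolation=2))
E
```

```text
tool_pos: [523.2, 120.8, 186.8]
contact_force: [-1.0, -1.4, 0.4]
time: 14.7
tool_pos: [523.2, 120.8, 186.8]
contact_force: [-2.2, -1.8, -0.1]
time: 14.8
tool_pos: [523.2, 120.8, 186.8]
contact_force: [-2.6, -1.4, 0.3]
time: 14.9
tool_pos: [523.2, 120.8, 186.8]
contact_force: [-1.8, -1.3, 0.2]
time: 15.0
tool_pos: [523.2, 120.8, 186.9]
contact_force: [-1.8, -1.5, 0.5]
time: 15.1
tool_pos: [523.2, 120.8, 186.9]
contact_force: [-2.8, -1.6, 0.5]
time: 15.2
tool_pos: [523.2, 120.8, 186.9]
contact_force: [-3.0, -0.1, -0.1]
```

View pics/scz4.png

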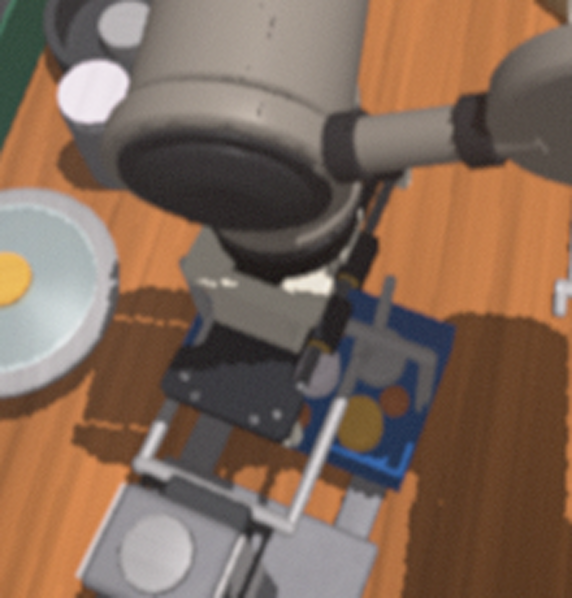

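View pics/wrist4.png

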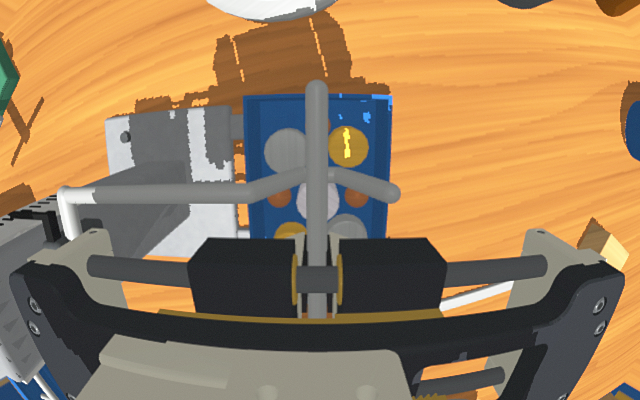

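The bar sits in the hook's trough at about (317,175). The mean Fz is +0.2 N, about the same as unloaded, so the spring carries the weight. I'll open the fingers gradually.

```bash
python3 -m jog '[0.88,0,0,0,0, 0.82,0,0,0,0, 0.75,0,0,0,0, 0.65,0,0,0,0, 0.55,0,0,0,0]'; python3 -m jog '[0.5,0,0,0,0, 0.45,0,0,0,0, 0.45,0,0,0,0, 0.45,0,0,0,0, 0.45,0,0,0,0]'
python3 - <<'E'
from plant import *
import cv2
for n in ["wrist"]:
    p,d=capture(n);cv2.imwrite(f"pics/{n}5.png",p[:,:,::-1])
E
```

```text
time: 15.85
tool_pos: [524.8, 121.3, 187.5]
tcp_rot: [-3.132, 0.012, -0.199]
contact_force: [-0.0, 0.5, 0.9]
grip_width: 34.4
time: 16.35
tool_pos: [525.0, 121.3, 187.6]
tcp_rot: [-3.131, 0.012, -0.199]
contact_force: [-0.2, 0.3, -0.2]
grip_width: 50.2
```

View pics/wrist5.png

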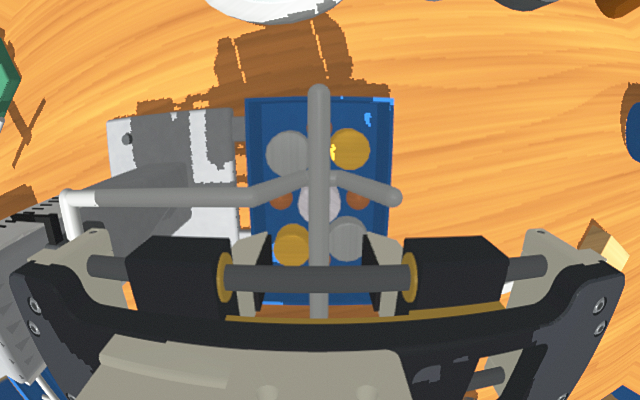

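```bash
python3 -m jog '[0.45,0,0,-3,0, 0.45,0,0,-8,0, 0.45,0,0,-12,0, 0.45,0,0,-15,0, 0.45,0,0,-15,0]'; python3 -m jog '[0.45,0,0,-18,0, 0.45,0,0,-20,0, 0.45,0,0,-20,0, 0.45,0,0,-20,0, 0.45,0,0,-10,0]'
python3 -m jog '[0.45,0,20,0,0, 0.45,0,30,0,0, 0.45,0,35,0,0, 0.45,0,35,0,0, 0.45,0,35,0,0]';python3 -m jog '[0.45,0,35,0,0, 0.45,0,30,0,0, 0.45,0,15,0,0, 0.45,0,0,0,0, 0.45,0,0,0,0]'
python3 - <<'E'
from plant import *
import cv2,numpy as np
for n in ["scene","top"]:
    p,d=capture(n);cv2.imwrite(f"pics/{n}6.png",p[:,:,::-1]);np.save(f"pics/{n}6d.npy",d)
p=cv2.imread("pics/scene6.png");cv2.imwrite("pics/scz6.png",cv2.resize(p[170:400,180:400],None,fx=2.6,fy=2.6,interpolation=2))
p=cv2.imread("pics/top6.png");cv2.imwrite("pics/topz6.png",cv2.resize(p[130:250,135:365],None,fx=3.45,fy=3.45,interpolation=2))
E
```

```text
time: 16.9
tool_pos: [524.6, 120.6, 242.2]
tcp_rot: [-3.132, 0.016, -0.199]
contact_force: [-0.3, 0.0, -0.9]
grip_width: 50.2
time: 17.4
tool_pos: [525.6, 119.4, 338.1]
tcp_rot: [-3.131, 0.011, -0.199]
contact_force: [0.8, -0.9, 0.4]
grip_width: 50.5
time: 17.9
tool_pos: [494.9, -33.2, 338.9]
tcp_rot: [-3.129, 0.007, -0.191]
contact_force: [0.5, -0.8, -0.1]
grip_width: 50.7
time: 18.4
tool_pos: [477.1, -118.2, 337.9]
tcp_rot: [-3.13, 0.008, -0.197]
contact_force: [0.3, -1.2, 0.3]
grip_width: 50.6
```

View pics/scz6.png

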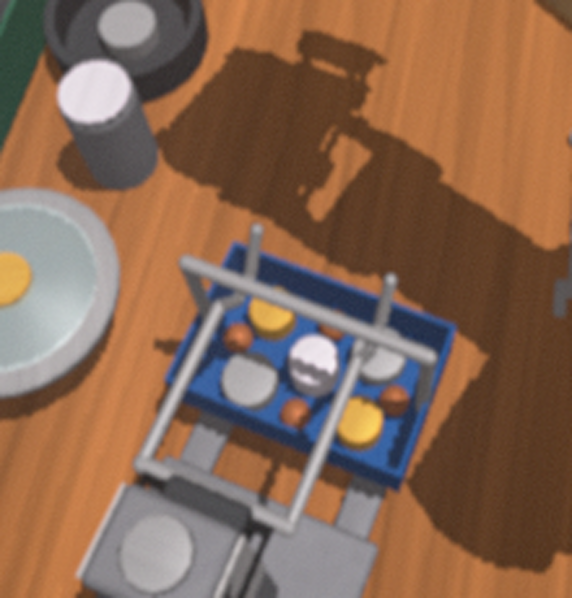

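View pics/topz6.png

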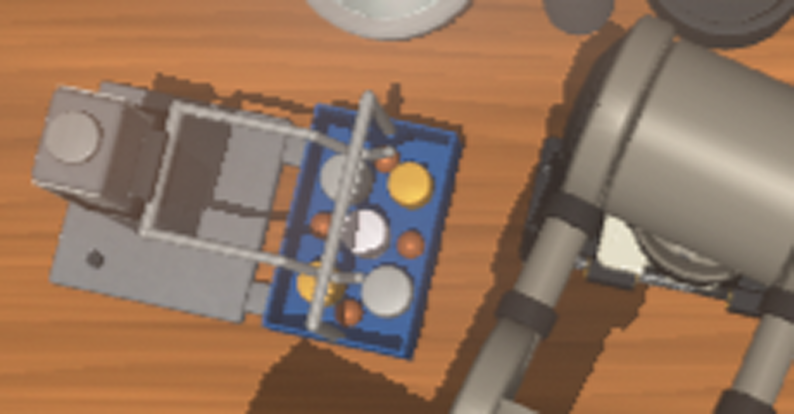

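The tray hangs with its bar across both hooks, near (345,150) and (325,275) in the top zoom, and all the parts are still in it. I'll check that it is still and how far the hooks sank.

```bash
python3 -m jog '[0.45,0,0,0,0, 0.45,0,0,0,0, 0.45,0,0,0,0, 0.45,0,0,0,0, 0.45,0,0,0,0]'>/dev/null; python3 -m jog '[0.45,0,0,0,0, 0.45,0,0,0,0, 0.45,0,0,0,0, 0.45,0,0,0,0, 0.45,0,0,0,0]'|tail -4
python3 - <<'E'
from h import *
from plant import *
c=cam("top");d0=np.load("pics/top6d.npy");p,d1=capture("top")
import cv2
a=cv2.imread("pics/top6.png")[145:240,180:275].astype(int);b=p[145:240,180:275,::-1].astype(int)
print("img diff",abs(a-b).mean(),np.percentile(abs(a-b),99))
for d in (d0,d1):
    vv,uu=np.mgrid[150:235,175:255];X=pts(c,uu.ravel(),vv.ravel(),d[150:235,175:255].ravel())
    ok=(d[150:235,175:255].ravel()>0)&(X[:,2]>150)&(X[:,2]<230)
    B=X[ok]; bar=B[(B[:,2]<198)&(B[:,2]>175)]; w=B[(B[:,1]>165)&(B[:,1]<210)]
    a_=np.radians(78.67);ex=np.array([np.cos(a_),np.sin(a_)]);ey=np.array([-ex[1],ex[0]])
    k=abs(bar[:,:2]@ex-221.6)<10; q=bar[k]; print("bar z",np.median(q[:,2]),"s",np.median(q[:,:2]@ex),"y range",np.percentile(q[:,:2]@ey,[1,99]),"wire top",np.median(w[:,2]), np.polyfit(q[:,:2]@ey,q[:,2],1))
E
```

```text
tool_pos: [477.9, -114.5, 338.1]
tcp_rot: [-3.129, 0.008, -0.19]
contact_force: [-0.7, 0.1, 0.2]
grip_width: 50.4
img diff 0.7243582640812558 7.259999999998399
bar z 186.67946252063751 s 221.49046417636228 y range [-576.52015389 -405.97271421] wire top 211.86062868931148 [-1.64401151e-03  1.85698697e+02]
bar z 186.66121826116222 s 221.49897523016537 y range [-576.42457912 -405.87373048] wire top 211.88575166006348 [-1.59812724e-03  1.85642298e+02]
```

```bash
python3 -c "
from plant import *
print(close_job())"
```

```text
the job is handed in; nothing more can be done
None
```

The loaded tray is hanging by its bar in both hooks of the spring scale, and I handed the job in at about 19.5 s of the 54 s allowed.

I pinched the tray at the middle of its bar, lifted it, and turned it about 43° to line up with the hooks. I carried it in over the lips and let it down in 1–2 mm steps over about 4 s. I let go only when the wrist force had fallen to its unloaded level, then backed the arm away.

**Final checks, from two top views a little over 1 s apart:**
- **Stillness:** nothing visible moved between the two views. The measured bar height changed by about 0.02 mm.
- **Seating:** the bar lies across both hooks, level to about 0.1° and about 0.1 mm from the seat line. All the fittings are still in the tray.
- **Sinking:** the hooks sank about 31.5 mm, or about 6.3 N, inside the expected 24–35 mm.
- **Clearance:** the gripper is well clear and touching nothing.

**What disagreed:**
- **Weight:** the wrist force while carrying suggested 6.6–7.0 N, slightly more than the scale shows. The force readings are noisy by about 0.5 N.
- **At release:** the gripper was tilted about 1° and felt about 2 N sideways along the bar. The arm shifted about 2 mm as the fingers opened. I have no pointer reading during the release itself, only the still views afterwards.

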